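# Put the glasses case away in the roll-top desk tidy

### The job

Roll the tidy's cover open, slide the blue glasses case lengthwise into the empty bay (the one with the green strip) under the shelf until it is fully home against the back stop, then roll the cover fully shut. Leave the pencil box, the mug and the cactus where they are.

Things in the scene. Friction and masses are not known exactly. Their poses are not given: they have to be found in the camera images.
- tidy: Roll-top desk tidy, pale wood, fixed to the desk; 316 deep (x), 362 wide (y), 211 mm high. Half-round side panels (inner faces at y = +-169, 12 thick), a fixed rear hood over the back half (x above 0, outer radius 161 about point axis), no floor: the desk is its floor. Origin: on the desk at its centre; x points away from the robot, the front faces -x.
- shelf_edge (a point): Middle of the lower front edge of the tidy's fixed shelf, the overhang: x = -50, 55 mm above the desk. The shelf runs the full width, is 10 thick and reaches back to a back stop under it whose face is at x = +90 of the tidy. Notepads lie on it, up to 79 mm above the desk, behind x = +10.
- mouth (a point): On the desk, midway between the mouths of the two bays (x = -141, y = 0 of the tidy). The bays are centred at y = +45 and -45 mm and run along x. Each lies between two rails 12 high and 10 thick, 56 mm apart from x = -115 to +90; in front of that, to x = -141, lead-ins flare out to about 72 apart.
- axis (a point): Centre of the arc along which the cover rolls: on the tidy at x = 0, y = 0, 50 mm above the desk; the cover turns about the tidy's y axis here.
- cover (a joint): Angle of the curved slatted wooden cover (334 wide, outer radius 150, inner 144 mm about point axis). 0 = fully shut, lower edge about 10 mm above the desk at the front. 1.75 = fully open, rolled up and back under the rear hood, front edge then at x = -15 of the tidy, 195 mm up. It stays where it is left; moving it takes 1 to 6 N at the knob.
- knob (a point): Middle of the cover's black knob: a round bar 18 mm thick and 30 long, along the tidy's y, on a 12 mm stem, 195 mm from point axis; can be pinched on its flat ends. Shut, it stands out level at the front, 50 mm up. At joint value a it is at x = -195 cos a, z = 50 + 195 sin a of the tidy.
- case: The blue hard glasses case, 155 (its x) x 50 (its y) x 40 mm high, about 0.16 kg, loose on the desk beside the front of the tidy, on the left or the right. Origin: centre of its underside. Either end may go in first.
- strip: Thin green strip, 50 mm wide, flat on the desk, marking the empty bay; it starts 42 mm in front of the tidy and runs in under the shelf. Axes parallel to the tidy's. Origin: on the desk where the case's origin is when the case is fully home (x = +12.5 of the tidy; the case's near end then stands 15 mm in front of the shelf's edge).
- pencil_box: Brown wooden pencil box, 155 x 50 x 40 mm, already home in the other bay. Origin: centre of its underside.
- mug: White mug, 80 mm in diameter, 90 high, handle at its +y, on the other side of the tidy's front from the case. Origin: centre of its underside.
- cactus: Round green cactus in a terracotta pot, 70 mm wide, about 126 high, to the right of the tidy. Origin: centre of its underside.
There are look-alikes about, which are no part of the job. Several things have the shape of the case; the one meant has the colours described above.

How it is judged:
By the outcome, as a careful person would: the job done as asked, in the order asked, and still so for the second after the job is handed in, with the robot touching nothing.
It also fails if it takes over 72 s, if anything falls off the work surface, if the arm or the gripper's body presses on something with over 40 N, if the wrist force passes 120 N, or if a joint passes its speed limit or range.

### The arm

A 6-joint arm with a two-finger parallel gripper is mounted at the origin on the work surface. World frame = base frame: x ahead of the robot, y to its left, z up, the work surface at z = 0. Lengths are in m, angles in rad, forces in N, time in s.
With the tool pointing down it reaches from about 0.3 to 0.875 m from the base axis. Payload 6.4 kg.
Tool frame: the origin (TCP) lies at the very end of the fingers, on their centre line; the grasp point (between the pads) lies 19 mm behind it; z points along the fingers, y is the line along which they close (so a half turn about z gives the same grasp; the last joint's range is limited). The gripper opens to 85 mm and grips with 20 to 120 N. Pads are 22 mm wide; open, the fingers measure 114 mm over their backs; the gripper's body (76 mm by 85 mm) begins 54 mm behind the grasp point. The pads swing forward as they close: fully open they stand 13 mm farther back than shut.
Start: joints at [1.015, 0.181, 1.607, -0, 1.354, -0.206], TCP at [0.197, 0.54, 0.231] pointing down, gripper open.
Joint ranges: [-2.99, 2.99], [-0.89, 2.07], [0.3, 2.58], [-1.14, 4.28], [0, 2.63], [-3.12, 3.12]. Speed limits (rad/s): [2.57, 2.57, 3.01, 3.14, 3.14, 3.14].

### API

Orientations are given as a unit quaternion [w, x, y, z].
In Python, from bench import ctrl, camera, calibration, order, outline_of gives the robot as it stands.
- The arm moves only by the tool move_arm, never from a script. Its argument "series" is a list that holds one entry, the list of rows, each a list of 5 numbers: the opening, from 0 (shut) to 1 (fully open), then the shift along the tool's x, y, z in mm, then the turn about the tool's z in rad. A call has exactly 10 rows; each row is the pose to reach, as a shift and turn from the pose commanded when the call began, along the tool's axes at that moment; what a row does not reach only later rows make up. A row lasts 1/12 s, in which the tool goes at most 41.7 mm and 7.16 degrees, less where a joint would pass 70% of its speed; a pose out of reach is approached as far as the arm can. A call with a gripper value outside its range is refused whole. The fingers move at their own pace and stop on an object; the grip force is fixed at half the most. Time passes only in rows, so rows that repeat a pose let the fingers close, or fill a call up. It gives the time, the measured TCP pose, the force, the opening and the grip force at its end, in the units of the state.
- ctrl.get_obs(): the state, without advancing time (a new reading comes with each control period).
- camera(name): name is "scene" or "top"; returns (picture, depth): 384x512x3 uint8, blue, green, red; 384x512 float32, m along the optical axis (not along the pixel's ray), 0 where there is no reading.
- calibration(name): a dict with "intrinsics" (3x3 intrinsics, pixels), "rvec" (rotation vector, rad) and "tvec" (3), from world to camera coordinates, as OpenCV has them. Camera axes: x right, y down, z forward; pixel columns grow to the right and rows downward; lengths in m; the calibration is good to about 2 mm. A picture is of the moment at which its call begins. calibration takes no time and is no camera call.
- order.hand_in(): hands the job in; it is judged then, once.
Trained networks look in the newest picture that a camera, given by its name, has taken for a name from the list of things; names that differ only in an ending like _2 or _b are one class to them, and where a whole thing is asked for, a point or a joint stands for the part that bears it (a point fixed in the world has none). Each returns a list of dicts, best first, with "conf" (0 to 1); they miss things now and then, are a little off and sometimes report something else, mostly with a low value. They report only what shows in the picture. A call takes as long as a camera call. They do not tell look-alikes from the thing itself.
- outline_of(target, camera): "region" (384x512 bool, what is visible of it) and "bbox" ([centre column, centre row, width, height] in pixels, round what is visible of it).
The state is a dict: "time_s": time; "q": joint angles; "dq": joint speeds; "joint_efforts": joint torques, N m; "eef_pos": TCP position; "eef_rot": TCP orientation; "wrist_force": force on the tool from outside, world axes, zero at the start; "torque": the same for the moment, N m; "opening": opening from 0.0 (shut) to 1.0 (fully open); "grasp_force": force on a finger pad.
Only numpy, scipy, OpenCV 4.12 (cv2) and the standard library are available. Lean on these libraries where they do the work, as an engineer would, in place of code of your own. Each camera call takes 0.05 s, during which the arm holds its last target. There are 200 camera calls.

## Working session

There is one attempt and no reset: what is moved stays moved. The work goes in short steps, Python scripts to look and compute and a tool call to move; the robot and the scene stay as the last step left them, time stands still between calls to the robot, and variables do not carry over. Pictures are saved under pics/ and viewed, at most 10 in all, crops included, and the job is handed in when it is done.

Besides the shell and the picture viewer there is one more tool, called after "Emit:" by a JSON object that holds its "method" and its "body", one argument or row to a line. move_arm: Moves the arm, as the interface text tells. Its arguments: {"type":"object","properties":{"series":{"type":"array","items":{"type":"array","items":{"type":"array","items":{"type":"number"}}}}},"required":["series"]}

```bash
mkdir -p pics; ls; cat > h.py <<'E'
import numpy as np, cv2
from bench import ctrl, camera, calibration, order, outline_of
def cal(n):
    c=calibration(n); K=np.array(c["intrinsics"],float); R=cv2.Rodrigues(np.array(c["rvec"],float))[0]; t=np.array(c["tvec"],float).ravel(); return K,R,t
def cloud(n,d):
    K,R,t=cal(n); v,u=np.mgrid[:d.shape[0],:d.shape[1]]
    p=np.stack([(u-K[0,2])/K[0,0]*d,(v-K[1,2])/K[1,1]*d,d],-1); return (p-t)@R
def proj(n,P):
    K,R,t=cal(n); q=(np.atleast_2d(P)@R.T+t)@K.T; return q[:,:2]/q[:,2:]
E
python3 - <<'E'
from h import *
for n in("scene","top"):
    b,d=camera(n); cv2.imwrite(f"pics/{n}0.png",b); np.savez(f"pics/{n}0.npz",b=b,d=d)
    for o in("case","strip","pencil_box","mug","cactus","tidy","knob"):
        print(n,o,[(round(x["conf"],2),np.round(x["bbox"]).astype(int).tolist()) for x in outline_of(o,n)[:4]])
s=ctrl.get_obs();print(s)
E
```

```text
pics
scene case [(0.83, [317, 290, 45, 65]), (0.77, [382, 304, 65, 37]), (0.59, [332, 357, 38, 51])]
scene strip [(0.74, [223, 161, 18, 21])]
scene pencil_box [(0.45, [267, 130, 136, 144]), (0.29, [318, 287, 44, 62])]
scene mug [(0.96, [134, 131, 37, 46]), (0.47, [320, 291, 43, 61])]
scene cactus [(0.63, [394, 232, 32, 20])]
scene tidy [(0.81, [281, 124, 174, 171])]
scene knob [(0.73, [264, 126, 132, 142]), (0.64, [392, 234, 31, 25]), (0.45, [279, 124, 171, 171])]
top case [(0.95, [381, 187, 38, 46]), (0.9, [336, 209, 26, 44]), (0.79, [382, 249, 50, 37]), (0.17, [224, 125, 124, 115])]
top strip [(0.53, [208, 175, 19, 12])]
top pencil_box [(0.23, [353, 139, 22, 24])]
top mug [(0.72, [129, 206, 28, 37]), (0.54, [335, 209, 24, 46])]
top cactus [(0.65, [354, 139, 23, 22])]
top tidy [(0.68, [224, 126, 122, 118])]
top knob [(0.93, [224, 142, 109, 88])]
{'time_s': 0.8, 'q': array([ 1.01469161e+00,  1.80757098e-01,  1.60697764e+00,  1.61326836e-05,
        1.35380922e+00, -2.06313064e-01]), 'dq': array([ 0.00072209,  0.0002663 , -0.00021695,  0.00041632, -0.00282942,
       -0.00094267]), 'joint_efforts': array([ 1.92009736e-05, -4.44792759e+01, -3.51664674e+01, -1.04726171e-04,
        4.87839698e-04, -1.58418754e-05]), 'eef_pos': array([0.19705396, 0.54020886, 0.23132343]), 'eef_rot': array([1.74676155e-06, 1.74007262e-01, 9.84744369e-01, 2.55309403e-05]), 'wrist_force': array([ 0.37092181,  0.13753784, -0.01311825]), 'torque': array([ 0.04127374,  0.02236493, -0.0302148 ]), 'grasp_force': 0.0, 'opening': 0.9993950311441606}
```

```bash
python3 -c "
import cv2,numpy as np
a=cv2.imread('pics/scene0.png');b=cv2.imread('pics/top0.png')
cv2.imwrite('pics/v1.png',cv2.resize(a,(800,600)));cv2.imwrite('pics/v2.png',cv2.resize(b,(800,600)))"
```

```text
(no output)
```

View pics/v1.png

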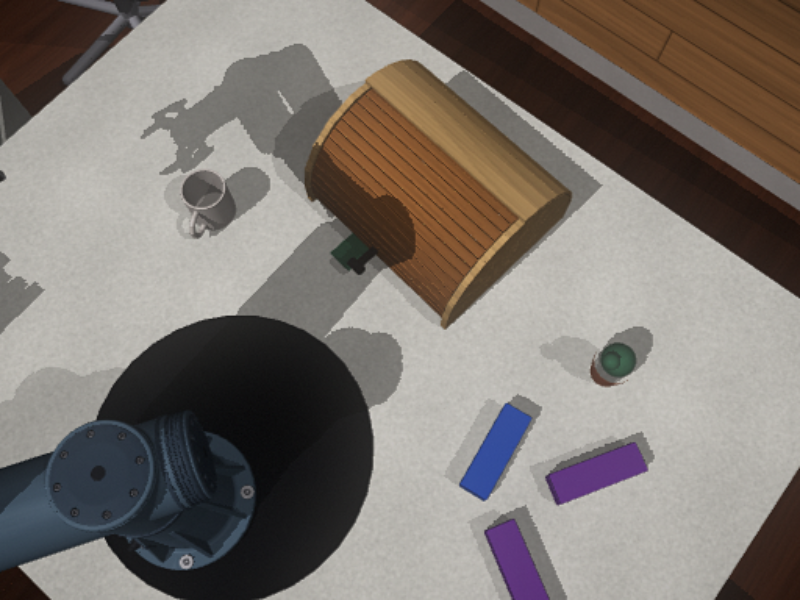

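View pics/v2.png

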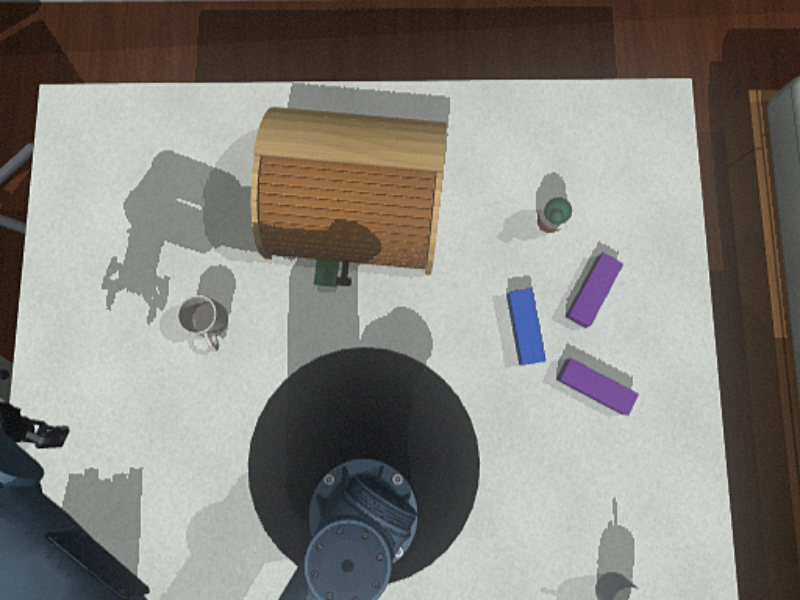

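The blue case is at about (526,326) in the top view and (497,452) in the scene view. The two same-shaped purple boxes, top (593,290) and (597,387), are look-alikes because of their colour. The green strip shows left of the knob at (327,272), so the +y bay is the empty one. I'll measure and make a confirming crop.

```bash
cat > m.py <<'E'
from h import *
from scipy.optimize import least_squares
def load(n,k=0):
    z=np.load(f"pics/{n}{k}.npz"); return z["b"],z["d"]
def casepose(n,b,P,zmin=.03):
    hsv=cv2.cvtColor(b,cv2.COLOR_BGR2HSV)
    m=(hsv[...,0]>106)&(hsv[...,0]<124)&(hsv[...,1]>130)&(hsv[...,2]>60)&(P[...,2]>zmin)&(P[...,2]<.06)&(P[...,0]>.1)
    k,l,s,c=cv2.connectedComponentsWithStats(m.astype(np.uint8)); i=1+np.argmax(s[1:,4])
    q=P[l==i]; r=cv2.minAreaRect((q[:,:2]*1000).astype(np.float32)); return r,s[i],np.median(q[:,2]),q
if __name__=="__main__":
    T=[]
    for n in("scene","top"):
        b,d=load(n); P=cloud(n,d); r,s,z,q=casepose(n,b,P)
        print(n,"case",r,s,z)
        hsv=cv2.cvtColor(b,cv2.COLOR_BGR2HSV)
        m=(hsv[...,0]>65)&(hsv[...,0]<95)&(hsv[...,1]>90)&(abs(P[...,2])<.012)&(P[...,0]<.65)&(P[...,0]>.3)&(abs(P[...,1])<.2)
        print("strip",m.sum(),cv2.minAreaRect((P[m][:,:2]*1000).astype(np.float32)),np.median(P[m],0))
        t=P[(P[...,2]>.07)&(P[...,2]<.3)&(P[...,0]>.35)&(abs(P[...,1])<.3)]
        print("tidyext",np.percentile(t,[.5,50,99.5],axis=0).round(3).tolist()); T.append(t)
        kx=(P[...,2]>.03)&(P[...,2]<.075)&(hsv[...,2]<60)&(P[...,0]>.35)&(P[...,0]<.6)&(abs(P[...,1])<.25)
        print("knob",kx.sum(),P[kx].mean(0) if kx.any() else 0)
    T=np.vstack(T); T=T[T[:,2]>.09]
    def res(p):
        x0,yw,y0=p; c,s=np.cos(yw),np.sin(yw)
        X=c*(T[:,0]-x0)+s*(T[:,1]-y0)
        r=np.hypot(X,T[:,2]-.05); return r-np.where(X>0,.161,.150)
    f=lambda p:res([p[0],p[1],0.0])
    o=least_squares(f,[.62,-.05],loss="soft_l1",f_scale=.002,x_scale=[.01,.01]); print("fit",o.x,np.median(abs(o.fun)))
    x0,yw=o.x;c,s=np.cos(yw),np.sin(yw)
    X=c*(T[:,0]-x0)+s*T[:,1]; Y=-s*(T[:,0]-x0)+c*T[:,1]
    ok=abs(f(o.x))<.015
    print("Y ext",np.percentile(Y[ok],[.2,1,50,99,99.8]))
    b,_=load("top"); cv2.imwrite("pics/crop.png",cv2.resize(b[150:280,295:425],(780,600),interpolation=cv2.INTER_CUBIC))
E
python3 m.py
```

```text
scene case ((379.52227783203125, -342.48907470703125), (153.7706756591797, 48.7130012512207), 8.372980117797852) [ 295  258   45   62 1173] 0.04062520587602956
strip 0 ((0.0, 0.0), (0.0, 0.0), 0.0) [nan nan nan]
tidyext [[0.423, -0.173, 0.073], [0.627, 0.004, 0.185], [0.802, 0.29, 0.214]]
knob 409 [0.51308313 0.07695176 0.05741873]
top case ((378.280517578125, -340.7814636230469), (152.35174560546875, 48.8203010559082), 8.118810653686523) [326 185  23  48 688] 0.04003678611942972
strip 0 ((0.0, 0.0), (0.0, 0.0), 0.0) [nan nan nan]
tidyext [[0.503, -0.16, 0.075], [0.634, 0.024, 0.187], [0.81, 0.212, 0.214]]
knob 113 [0.49355079 0.05426113 0.05721096]
fit [ 0.66567037 -0.10072242] 0.0016117006302279746
Y ext [-0.16226152 -0.16024806  0.01393772  0.19722859  0.200736  ]
  return _methods._mean(a, axis=axis, dtype=dtype,
  ret = um.true_divide(
```

View pics/crop.png

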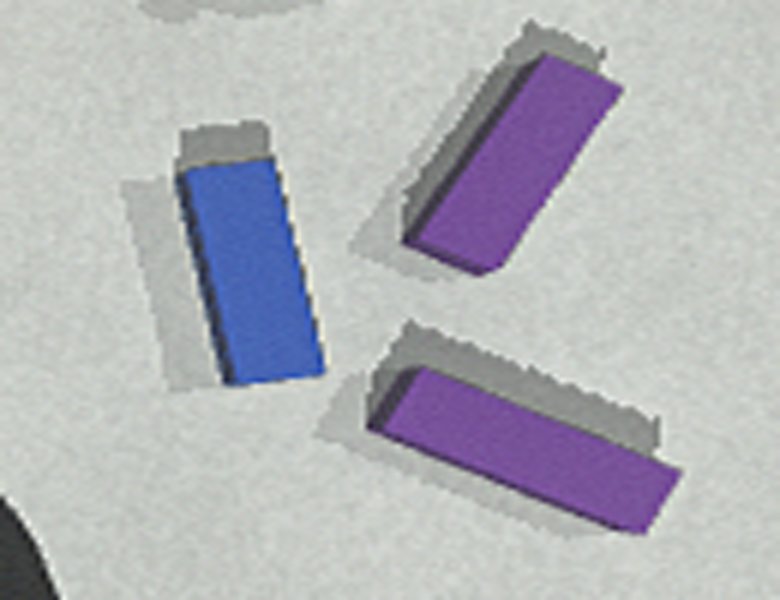

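The crop shows one blue box and two purple ones, so the blue one is the case. Next I refine the tidy's pose using the knob and strip.

```bash
cat >> h.py <<'E'
TX,TY,TW=.6676,.0191,-.1007
def t2w(x,y,z=0): # tidy mm -> world m
    c,s=np.cos(TW),np.sin(TW); return np.array([TX+(c*x-s*y)/1000,TY+(s*x+c*y)/1000,z/1000])
def w2t(P):
    c,s=np.cos(TW),np.sin(TW); X=P[...,0]-TX;Y=P[...,1]-TY; return np.stack([c*X+s*Y,-s*X+c*Y,P[...,2]],-1)*1000
def toolR(q):
    from scipy.spatial.transform import Rotation as Ro
    return Ro.from_quat([q[1],q[2],q[3],q[0]]).as_matrix()
def delta(goal,yaw_y): # world goal of TCP, desired world angle of tool y
    o=ctrl.get_obs(); R=toolR(o["eef_rot"]); d=R.T@(np.array(goal)-o["eef_pos"])*1000
    a=np.arctan2(R[1,1],R[0,1]); t=-(yaw_y-a); t=(t+np.pi)%(2*np.pi)-np.pi
    return d.round(1).tolist(),round(t,3)
E
python3 - <<'E'
from h import *
for n in("scene","top"):
    z=np.load(f"pics/{n}0.npz");b,d=z["b"].astype(int),z["d"];P=cloud(n,d);Q=w2t(P)
    near=(Q[...,0]<-155)&(Q[...,0]>-225)&(abs(Q[...,1])<100)
    g=near&(Q[...,2]<10)&(b[...,1]>b[...,2]*1.4)&(b[...,1]>b[...,0]*1.1)
    print(n,"strip",g.sum(),np.percentile(Q[g],[1,50,99],axis=0).round(1).tolist() if g.any() else 0)
    k=near&(Q[...,2]>20)&(Q[...,2]<75)
    kb=k&(Q[...,0]<-175)
    print("knob",kb.sum(),np.percentile(Q[kb],[2,50,98],axis=0).round(1).tolist())
    print("desk z",np.median(P[...,2][(abs(Q[...,0]+250)<40)&(abs(Q[...,1])<200)]))
print(delta(t2w(-197,0,130),np.pi/2+TW),t2w(-195,0,50))
E
```

```text
scene strip 9 [[-195.4, 52.5, -2.1], [-177.3, 67.5, 3.1], [-162.4, 70.0, 5.9]]
knob 92 [[-202.3, -14.5, 50.1], [-193.3, -2.1, 59.8], [-176.1, 12.9, 65.9]]
desk z 0.000681511791825591
top strip 16 [[-198.4, 24.6, -2.5], [-177.2, 62.2, 0.7], [-163.2, 70.7, 5.9]]
knob 68 [[-204.7, -12.8, 50.8], [-195.1, 1.8, 59.7], [-177.4, 16.4, 66.2]]
desk z 0.0004293429673765566
([-429.7, -376.9, 101.3], np.float64(-0.249)) [0.47358786 0.03870333 0.05      ]
```

Emit:
{"method": "move_arm", "body": {
  "series": [
    [[0.8,-43,-38,10,-0.1],[0.8,-86,-76,20,-0.2],[0.8,-129,-113,30,-0.249],[0.8,-172,-151,40,-0.249],[0.8,-200,-175,50,-0.249],[0.8,-230,-202,50,-0.249],[0.8,-260,-228,50,-0.249],[0.8,-290,-254,50,-0.249],[0.8,-320,-280,50,-0.249],[0.8,-350,-306,50,-0.249]]
  ]
}}

```text
time_s: 1.63
eef_pos: [0.3963, 0.1765, 0.1823]
eef_rot: [0.0, 0.05, 0.999, 0.0]
wrist_force: [1.2, 1.4, -0.6]
opening: 0.799
grasp_force: 0.0
```

```bash
python3 - <<'E'
from h import *
print(delta(t2w(-198,0,110),np.pi/2+TW),delta(t2w(-198,0,32),np.pi/2+TW),ctrl.get_obs()["time_s"])
E
```

```text
([-87.7, -129.4, 72.3], np.float64(0.0)) ([-87.7, -129.4, 150.3], np.float64(0.0)) 1.6333
```

Emit:
{"method": "move_arm", "body": {
  "series": [
    [[0.8,-25,-36,15,0],[0.8,-50,-72,30,0],[0.8,-75,-108,50,0],[0.8,-88,-129,72,0],[0.8,-88,-129,72,0],[0.8,-88,-129,90,0],[0.8,-88,-129,110,0],[0.8,-88,-129,130,0],[0.8,-88,-129,130,0],[0.8,-88,-129,130,0]]
  ]
}}

```text
time_s: 2.47
eef_pos: [0.4693, 0.0415, 0.0516]
eef_rot: [-0.001, 0.05, 0.999, 0.0]
wrist_force: [0.3, 0.2, 0.1]
opening: 0.797
grasp_force: 0.0
```

```bash
python3 - <<'E'
from h import *
b,d=camera("top");cv2.imwrite("pics/top1.png",b);cv2.imwrite("pics/v3.png",cv2.resize(b[120:220,160:293],(798,600),interpolation=cv2.INTER_CUBIC))
o=ctrl.get_obs();print(w2t(o["eef_pos"]),delta(t2w(-198,0,32),np.pi/2+TW))
P=cloud("top",d);Q=w2t(P);m=(Q[...,2]>150)&(abs(Q[...,1])<150)&(Q[...,0]<-60)
for lo in range(60,600,40):
    k=(Q[...,2]>lo)&(Q[...,2]<lo+40)&(abs(Q[...,1])<70)&(Q[...,0]<-100)&(Q[...,0]>-400)
    if k.sum()>8: print(lo,k.sum(),np.percentile(Q[k],[2,98],axis=0).round(0).tolist())
E
```

```text
[-198.38084882    2.38080054   52.6462931 ] ([-0.4, -2.4, 20.6], np.float64(0.0))
60 54 [[-210.0, -68.0, 60.0], [-141.0, -33.0, 98.0]]
100 124 [[-212.0, -68.0, 101.0], [-120.0, 65.0, 138.0]]
140 169 [[-211.0, -69.0, 142.0], [-100.0, 65.0, 166.0]]
180 15 [[-237.0, -1.0, 187.0], [-229.0, 26.0, 217.0]]
220 17 [[-239.0, -8.0, 229.0], [-228.0, 29.0, 259.0]]
260 39 [[-239.0, -12.0, 261.0], [-229.0, 27.0, 296.0]]
300 27 [[-240.0, -12.0, 302.0], [-233.0, 22.0, 332.0]]
340 111 [[-272.0, -62.0, 352.0], [-162.0, 50.0, 380.0]]
380 1491 [[-275.0, -60.0, 384.0], [-160.0, 54.0, 417.0]]
420 519 [[-343.0, -55.0, 421.0], [-189.0, 62.0, 459.0]]
460 906 [[-359.0, -51.0, 461.0], [-249.0, 68.0, 500.0]]
500 784 [[-373.0, -44.0, 500.0], [-302.0, 65.0, 539.0]]
540 806 [[-392.0, -41.0, 541.0], [-336.0, 62.0, 579.0]]
580 760 [[-399.0, -33.0, 581.0], [-369.0, 61.0, 617.0]]
```

View pics/v3.png

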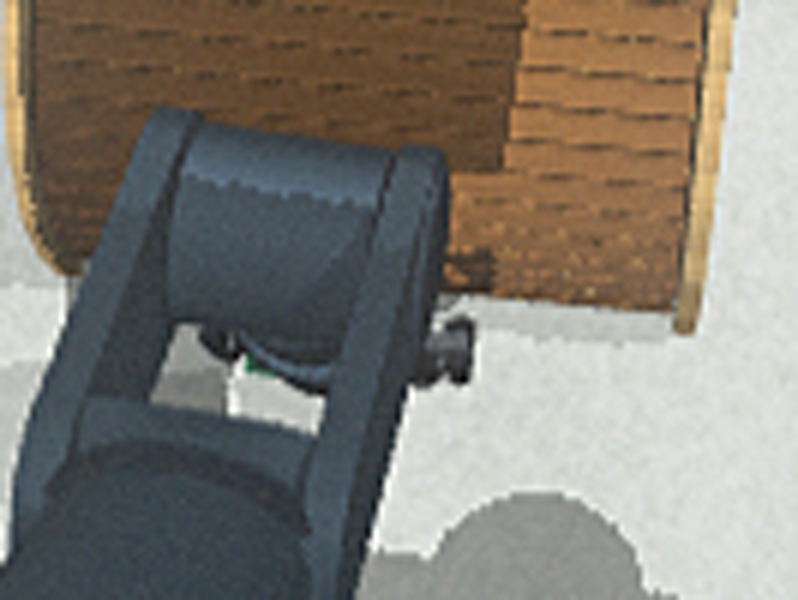

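The view shows the gripper straddling the knob in front of the cover, at about (330,340) in the crop. Now lower and pinch.

Emit:
{"method": "move_arm", "body": {
  "series": [
    [[0.8,0,-2,12,0],[0.8,0,-2,24,0],[0.8,0,-2,24,0],[0,0,-2,24,0],[0,0,-2,24,0],[0,0,-2,24,0],[0,0,-2,24,0],[0,0,-2,24,0],[0,0,-2,24,0],[0,0,-2,24,0]]
  ]
}}

```text
time_s: 3.35
eef_pos: [0.4711, 0.0401, 0.0291]
eef_rot: [0.001, 0.051, 0.999, 0.001]
wrist_force: [1.4, 7.4, 1.1]
opening: 0.345
grasp_force: 59.1
```

```bash
python3 - <<'E'
from h import *
o=ctrl.get_obs();print(w2t(o["eef_pos"]),o["opening"],o["grasp_force"],o["wrist_force"])
for a in np.arange(0,1.76,.0875): print(round(a,2),np.round([-195*(1-np.cos(a)),-195*np.sin(a)],1).tolist())
E
```

```text
[-197.59400211    1.17220561   29.1336175 ] 0.3445963195844503 59.10544753074646 [1.44709499 7.38611986 1.06141372]
0.0 [-0.0, -0.0]
0.09 [-0.7, -17.0]
0.18 [-3.0, -34.0]
0.26 [-6.7, -50.6]
0.35 [-11.8, -66.9]
0.44 [-18.4, -82.6]
0.52 [-26.3, -97.7]
0.61 [-35.4, -112.1]
0.7 [-45.9, -125.6]
0.79 [-57.4, -138.2]
0.88 [-70.0, -149.7]
0.96 [-83.6, -160.0]
1.05 [-98.0, -169.1]
1.14 [-113.1, -177.0]
1.22 [-128.9, -183.5]
1.31 [-145.2, -188.5]
1.4 [-161.9, -192.2]
1.49 [-178.8, -194.3]
1.58 [-195.8, -195.0]
1.66 [-212.9, -194.2]
1.75 [-229.8, -191.9]
```

Emit:
{"method": "move_arm", "body": {
  "series": [
    [[0,-0.7,0,-17,0],[0,-3,0,-34,0],[0,-6.7,0,-50.6,0],[0,-11.8,0,-66.9,0],[0,-18.4,0,-82.6,0],[0,-26.3,0,-97.7,0],[0,-35.4,0,-112.1,0],[0,-45.9,0,-125.6,0],[0,-57.4,0,-138.2,0],[0,-70,0,-149.7,0]]
  ]
}}

```text
time_s: 4.18
eef_pos: [0.5376, 0.0333, 0.1776]
eef_rot: [-0.003, 0.05, 0.999, 0.001]
wrist_force: [-2.4, 1.8, -5.2]
opening: 0.339
grasp_force: 59.5
```

Emit:
{"method": "move_arm", "body": {
  "series": [
    [[0,-13.6,0,-10.3,0],[0,-28,0,-19.4,0],[0,-43.1,0,-27.3,0],[0,-58.9,0,-33.8,0],[0,-75.2,0,-38.8,0],[0,-91.9,0,-42.5,0],[0,-108.8,0,-44.6,0],[0,-125.8,0,-45.3,0],[0,-142.9,0,-44.5,0],[0,-162,0,-42,0]]
  ]
}}

```text
time_s: 5.02
eef_pos: [0.7009, 0.0163, 0.2215]
eef_rot: [-0.0, 0.05, 0.999, 0.0]
wrist_force: [-3.8, 0.9, 2.5]
opening: 0.34
grasp_force: 61.9
```

Emit:
{"method": "move_arm", "body": {
  "series": [
    [[0,0,0,0,0],[0,0,0,0,0],[0.7,0,0,0,0],[0.7,0,0,0,0],[0.7,0,0,0,0],[0.7,0,0,-20,0],[0.7,0,0,-40,0],[0.7,0,0,-60,0],[0.7,30,-20,-60,0],[0.7,60,-40,-60,0]]
  ]
}}

```text
time_s: 5.85
eef_pos: [0.6375, -0.0179, 0.2809]
eef_rot: [0.001, 0.049, 0.999, -0.0]
wrist_force: [-0.1, -0.9, -0.3]
opening: 0.703
grasp_force: 0.0
```

```bash
python3 - <<'E'
from h import *
yc=np.deg2rad(8.25); c=np.array([.379,-.3415]); g=c-.055*np.array([np.cos(yc),np.sin(yc)])
print(w2t(ctrl.get_obs()["eef_pos"]),g,delta([*g,.13],np.pi/2+yc),delta([*g,.018],np.pi/2+yc))
E
```

```text
[-26.24052659 -39.79189344 280.89590699] [ 0.32456917 -0.34939209] ([279.0, -360.7, 150.4], np.float64(-0.243)) ([279.3, -360.7, 262.4], np.float64(-0.243))
```

Emit:
{"method": "move_arm", "body": {
  "series": [
    [[1,25,-32,0,-0.05],[1,50,-65,10,-0.1],[1,75,-97,20,-0.15],[1,100,-129,30,-0.2],[1,125,-161,40,-0.243],[1,150,-194,50,-0.243],[1,175,-226,60,-0.243],[1,200,-259,70,-0.243],[1,225,-291,80,-0.243],[1,250,-323,90,-0.243]]
  ]
}}

```text
time_s: 6.68
eef_pos: [0.3566, -0.3123, 0.1905]
eef_rot: [0.0, -0.071, 0.997, -0.0]
wrist_force: [0.8, -1.5, -0.4]
opening: 1.002
grasp_force: 0.0
```

Emit:
{"method": "move_arm", "body": {
  "series": [
    [[1,15,-15,20,0],[1,25,-29,40,0],[1,25,-29,60,0],[1,25,-29,60,0],[1,25,-29,60,0],[1,25,-29,60,0],[1,25,-29,60,0],[1,25,-29,60,0],[1,25,-29,60,0],[1,25,-29,60,0]]
  ]
}}

```text
time_s: 7.52
eef_pos: [0.3383, -0.3439, 0.1314]
eef_rot: [0.0, -0.071, 0.997, -0.001]
wrist_force: [-1.1, -0.0, 0.6]
opening: 0.999
grasp_force: 0.0
```

```bash
python3 - <<'E'
from h import *
from m import casepose
for n in("top","scene"):
    b,d=camera(n);P=cloud(n,d)
    if n=="scene": cv2.imwrite("pics/v4.png",cv2.resize(b,(800,600)))
    try: r=casepose(n,b,P);print(n,r[0],r[2])
    except Exception as e: print(e)
    Q=w2t(P); k=(Q[...,2]>110)&(Q[...,2]<280)&(abs(Q[...,1])<20)&(abs(Q[...,0])<200)
    print("tidy high",Q[k][np.argmax(Q[k][:,2])].round(0), "front edge x", np.percentile(Q[k][:,0],1).round(0))
yc=np.deg2rad(8.25); c=np.array([.379,-.3415]); g=c-.055*np.array([np.cos(yc),np.sin(yc)])
print(ctrl.get_obs()["eef_pos"],delta([*g,.018],np.pi/2+yc))
E
```

```text
top ((426.5040588378906, -333.9299011230469), (53.035736083984375, 48.855628967285156), 11.032730102539062) 0.04016343443631454
tidy high [ 32. -10. 255.] front edge x -16.0
scene ((313.12835693359375, -352.6872253417969), (21.415348052978516, 48.46075439453125), 10.944817543029785) 0.04014538439984176
tidy high [ 29.  -5. 256.] front edge x -15.0
[ 0.33804606 -0.34378118  0.1310304 ] ([14.2, -3.6, 113.0], np.float64(-0.001))
```

View pics/v4.png

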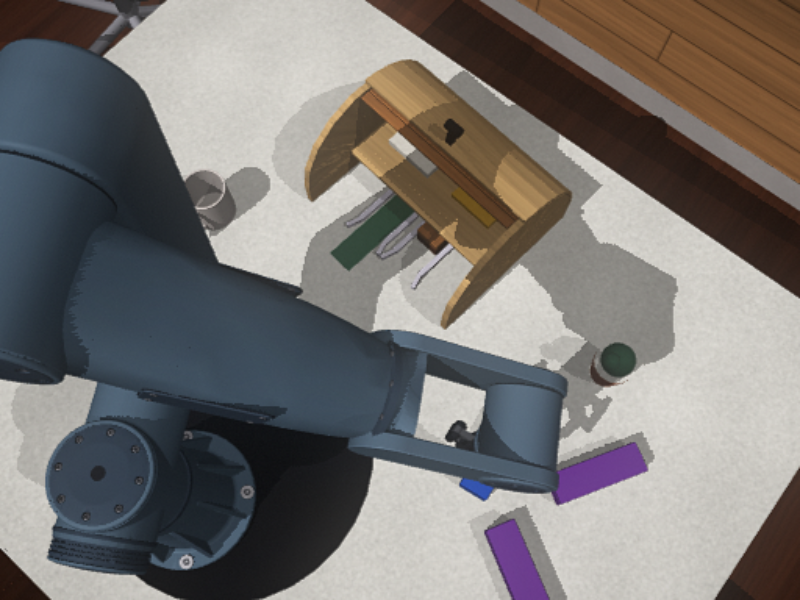

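The cover is open: its front edge is at x=-15, and the knob is on top at (453,131). The green strip, at (375,232), runs into the left bay. Now I descend and grip the case near its rear end.

Emit:
{"method": "move_arm", "body": {
  "series": [
    [[0.9,14,-3.5,30,0],[0.9,14,-3.5,60,0],[0.9,14,-3.5,85,0],[0.9,14,-3.5,105,0],[0.9,14,-3.5,116,0],[0.9,14,-3.5,116,0],[0,14,-3.5,116,0],[0,14,-3.5,116,0],[0,14,-3.5,116,0],[0,14,-3.5,116,0]]
  ]
}}

```text
time_s: 8.45
eef_pos: [0.3253, -0.3506, 0.0163]
eef_rot: [0.001, -0.071, 0.997, -0.002]
wrist_force: [-0.3, -0.7, 5.3]
opening: 0.575
grasp_force: 63.4
```

```bash
python3 - <<'E'
from h import *
o=ctrl.get_obs();print(o["eef_pos"],o["opening"],o["grasp_force"],o["wrist_force"])
b,d=camera("scene");P=cloud("scene",d);Q=w2t(P);b=b.astype(int)
g=(b[...,1]>b[...,2]*1.4)&(b[...,1]>b[...,0]*1.05)&(Q[...,2]<10)&(abs(Q[...,1])<110)&(Q[...,0]<-70)&(Q[...,0]>-230)
for lo in range(-205,-80,25):
    k=g&(Q[...,0]>lo)&(Q[...,0]<lo+25); print(lo,k.sum(),np.percentile(Q[k][:,1],[3,50,97]).round(1) if k.any() else 0)
print("front",np.percentile(Q[g][:,0],1), delta(t2w(-240,45,80),np.pi/2+TW))
E
```

```text
[ 0.32529689 -0.35057618  0.01634765] 0.5752677708747662 63.41410495340824 [-0.28346537 -0.68471595  5.32319054]
-205 4 [27.6 67.5 69.9]
-180 2 [25.  46.5 68.1]
-155 1 [67.9 67.9 67.9]
-130 0 0
-105 3 [31.6 66.2 67.4]
front -194.97437483363618 ([-169.2, 418.7, -64.8], np.float64(0.243))
```

Emit:
{"method": "move_arm", "body": {
  "series": [
    [[0,0,0,-25,0],[0,0,0,-50,0],[0,-2,22,-55,0],[0,-8,54,-55,0.05],[0,-14,88,-55,0.1],[0,-20,122,-55,0.15],[0,-26,156,-55,0.2],[0,-32,190,-55,0.243],[0,-38,224,-55,0.243],[0,-44,258,-55,0.243]]
  ]
}}

```text
time_s: 9.33
eef_pos: [0.3311, -0.0861, 0.07]
eef_rot: [0.0, 0.051, 0.999, -0.0]
wrist_force: [1.2, -0.7, -2.7]
opening: 0.566
grasp_force: 63.5
```

```bash
python3 - <<'E'
from h import *
o=ctrl.get_obs();print(o["eef_pos"],w2t(o["eef_pos"]),o["opening"],o["grasp_force"],o["wrist_force"])
print(delta(t2w(-305,45,70),np.pi/2+TW))
E
```

```text
[ 0.33110371 -0.08610178  0.06997261] [-324.21568711 -138.496764     69.97260657] 0.5664859999258096 63.461623191833496 [ 1.17015794 -0.67343368 -2.66952673]
([-19.0, 183.5, -0.1], np.float64(-0.001))
```

Emit:
{"method": "move_arm", "body": {
  "series": [
    [[0,0,33,0,0],[0,0,66,0,0],[0,0,99,0,0],[0,0,132,0,0],[0,-5,165,0,0],[0,-19,183.5,0,0],[0,-19,183.5,0,0],[0,-19,183.5,0,0],[0,-19,183.5,0,0],[0,-19,183.5,0,0]]
  ]
}}

```text
time_s: 10.17
eef_pos: [0.3681, 0.0925, 0.0695]
eef_rot: [-0.0, 0.051, 0.999, -0.0]
wrist_force: [1.0, -0.1, -1.7]
opening: 0.573
grasp_force: 63.6
```

```bash
python3 - <<'E'
from h import *
o=ctrl.get_obs();print(w2t(o["eef_pos"]),o["opening"],delta(t2w(-305,45,70),np.pi/2+TW))
for n in("scene","top"):
    b,d=camera(n);Q=w2t(cloud(n,d));hsv=cv2.cvtColor(b,cv2.COLOR_BGR2HSV)
    m=(hsv[...,0]>106)&(hsv[...,0]<124)&(hsv[...,1]>130)&(hsv[...,2]>50)&(Q[...,2]>70)&(Q[...,2]<115)&(abs(Q[...,1]-45)<80)&(abs(Q[...,0]+240)<130)
    q=Q[m];print(n,m.sum())
    if m.sum()>20: print(cv2.minAreaRect(q[:,:2].astype(np.float32)),np.percentile(q,[1,50,99],axis=0).round(1).tolist())
    s=(hsv[...,0]>60)&(hsv[...,0]<100)&(hsv[...,1]>60)&(abs(Q[...,2])<6)&(abs(Q[...,1]-45)<70)&(Q[...,0]<-60)&(Q[...,0]>-205)
    for lo in range(-200,-60,25):
        k=s&(Q[...,0]>lo)&(Q[...,0]<lo+25)
        if k.sum()>5: print(" ",lo,k.sum(),np.percentile(Q[k][:,1],[3,97]).round(1))
    if n=="scene": cv2.imwrite("pics/v5.png",cv2.resize(b[60:260,180:447],(800,600),interpolation=cv2.INTER_CUBIC))
E
```

```text
[-305.32275905   42.89450502   69.5290965 ] 0.5732760659123365 ([-0.3, 2.1, -0.5], np.float64(-0.001))
scene 782
((-249.93890380859375, 40.53227615356445), (153.8531951904297, 50.9259033203125), 0.9039098024368286) [[-326.5, 16.3, 71.8], [-231.6, 37.1, 93.3], [-174.8, 65.2, 98.9]]
  -200 36 [22.6 35.9]
  -175 48 [21.4 41.4]
  -150 123 [23.7 67.4]
  -125 121 [24.5 67.8]
  -100 123 [24.8 68.5]
  -75 69 [26.2 67.5]
top 178
((-199.07369995117188, 43.56471252441406), (47.42568588256836, 47.619075775146484), 2.901672840118408) [[-218.5, 19.6, 86.7], [-194.4, 44.3, 93.2], [-176.1, 67.1, 98.3]]
  -200 6 [23.1 26.2]
  -175 27 [22.7 67.7]
  -150 94 [25.  69.2]
  -125 87 [24.9 68.8]
  -100 89 [24.1 69.6]
  -75 39 [26.  68.3]
```

View pics/v5.png

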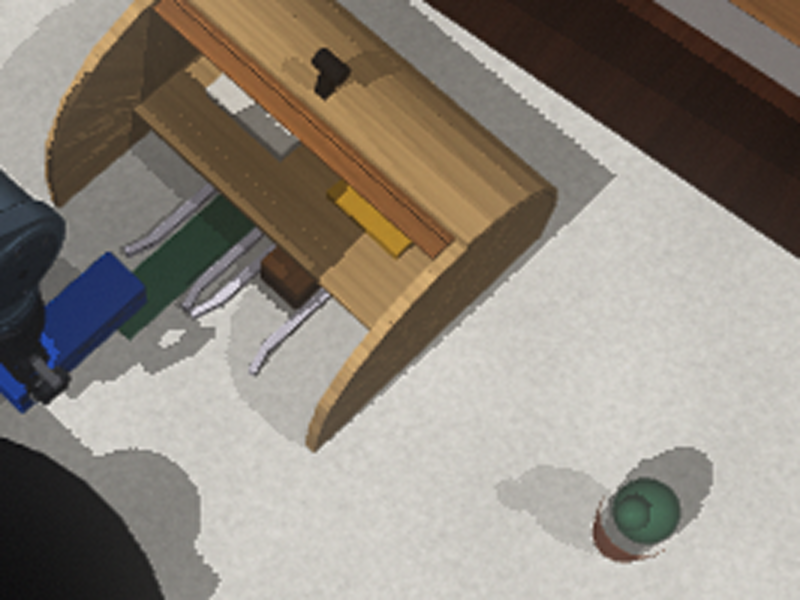

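The case, at (95,310) in the crop, is level and lined up in front of the green strip, and the brown pencil box is in the other bay. I'll shift 3.5 mm to the left, lower the case and start sliding.

Emit:
{"method": "move_arm", "body": {
  "series": [
    [[0,0,3.5,20,0],[0,0,3.5,40,0],[0,0,3.5,52,0],[0,0,3.5,52,0],[0,-10,3.5,52,0],[0,-25,3.5,52,0],[0,-40,3.5,52,0],[0,-55,3.5,52,0],[0,-65,3.5,52,0],[0,-75,3.5,52,0]]
  ]
}}

```text
time_s: 11.1
eef_pos: [0.4453, 0.0884, 0.0181]
eef_rot: [0.0, 0.051, 0.999, -0.0]
wrist_force: [0.3, -0.2, -2.4]
opening: 0.576
grasp_force: 65.2
```

```bash
cat > cs.py <<'E'
from h import *
o=ctrl.get_obs();print("tcp",w2t(o["eef_pos"]).round(1),o["opening"],o["wrist_force"].round(1),round(o["time_s"],1))
for n in("scene","top"):
    b,d=camera(n);Q=w2t(cloud(n,d));hsv=cv2.cvtColor(b,cv2.COLOR_BGR2HSV)
    m=(hsv[...,0]>106)&(hsv[...,0]<124)&(hsv[...,1]>130)&(hsv[...,2]>40)&(Q[...,2]>34)&(Q[...,2]<60)&(abs(Q[...,1]-45)<60)&(Q[...,0]<0)&(Q[...,0]>-330)
    q=Q[m];print(n,m.sum())
    if m.sum()>15: print(" x",np.percentile(q[:,0],[1,99]).round(1))
    for lo in range(-330,0,30):
        k=q[(q[:,0]>lo)&(q[:,0]<lo+30)]
        if len(k)>15: print("  ",lo,len(k),np.percentile(k[:,1],[3,97]).round(1),np.median(k[:,2]).round(1))
    cv2.imwrite(f"pics/last_{n}.png",b)
E
python3 cs.py
```

```text
tcp [-228.1   46.6   18.1] 0.5757515744687595 [ 0.3 -0.2 -2.4] 11.1
scene 632
 x [-249.3  -97. ]
   -270 65 [23.  65.9] 42.9
   -240 34 [27.1 65.2] 42.8
   -210 66 [21.1 48.8] 43.1
   -180 157 [21.9 66. ] 43.4
   -150 175 [21.4 67.9] 43.6
   -120 135 [22.3 67.6] 43.3
top 80
 x [-117.8  -97.3]
   -120 80 [24.2 70.9] 43.7
```

Emit:
{"method": "move_arm", "body": {
  "series": [
    [[0,-10,0,1.5,0],[0,-20,0,1.5,0],[0,-30,0,1.5,0],[0,-40,0,1.5,0],[0,-50,0,1.5,0],[0,-60,0,1.5,0],[0,-70,0,1.5,0],[0,-80,0,1.5,0],[0,-90,0,1.5,0],[0,-100,0,1.5,0]]
  ]
}}

```text
time_s: 12.03
eef_pos: [0.5442, 0.0788, 0.016]
eef_rot: [-0.0, 0.05, 0.999, -0.0]
wrist_force: [-0.2, -0.1, -2.1]
opening: 0.573
grasp_force: 65.3
```

Emit:
{"method": "move_arm", "body": {
  "series": [
    [[0,-8,0,0,0],[0,-16,0,0,0],[0,-24,0,0,0],[0,-32,0,0,0],[0,-40,0,0,0],[0,-46,0,0,0],[0,-52,0,0,0],[0,-56,0,0,0],[0,-56,0,0,0],[0,-56,0,0,0]]
  ]
}}

```text
time_s: 12.87
eef_pos: [0.5989, 0.0733, 0.016]
eef_rot: [-0.0, 0.05, 0.999, 0.0]
wrist_force: [-0.6, -0.4, -1.7]
opening: 0.57
grasp_force: 65.2
```

```bash
python3 cs.py
```

```text
tcp [-73.8  47.   16. ] 0.5696684930901852 [-0.6 -0.4 -1.7] 12.9
scene 133
 x [-96.  -69.2]
   -120 38 [23.3 68.9] 40.9
   -90 95 [23.9 67.6] 41.8
top 0
```

Emit:
{"method": "move_arm", "body": {
  "series": [
    [[0.85,0,0,0,0],[0.85,0,0,0,0],[0.85,0,0,0,0],[0.85,15,0,0,0],[0.85,35,0,0,0],[0.85,60,0,0,0],[0,60,0,0,0],[0,60,0,0,0],[0,60,0,0,0],[0,60,0,0,0]]
  ]
}}

```text
time_s: 13.8
eef_pos: [0.5408, 0.0791, 0.0168]
eef_rot: [0.001, 0.05, 0.999, -0.0]
wrist_force: [-0.1, -0.2, 1.1]
opening: 0.285
grasp_force: 0.0
```

```bash
python3 cs.py
```

```text
tcp [-132.1   47.    16.8] 0.2854777612519351 [-0.1 -0.2  1.1] 13.8
scene 213
 x [-94.1 -43.9]
   -90 115 [22.3 60. ] 41.1
   -60 86 [23.2 68.1] 40.9
top 0
```

Emit:
{"method": "move_arm", "body": {
  "series": [
    [[0,0,-1,0,0],[0,-8,-1,0,0],[0,-16,-1,0,0],[0,-24,-1,0,0],[0,-32,-1,0,0],[0,-38,-1,0,0],[0,-44,-1,0,0],[0,-48,-1,0,0],[0,-52,-1,0,0],[0,-52,-1,0,0]]
  ]
}}

```text
time_s: 14.73
eef_pos: [0.5919, 0.073, 0.0162]
eef_rot: [0.001, 0.05, 0.999, -0.0]
wrist_force: [-0.7, 0.0, -0.2]
opening: -0.0
grasp_force: 0.0
```

```bash
python3 cs.py
```

```text
tcp [-80.7  46.   16.2] -0.00015913613955697556 [-0.7  0.  -0.2] 14.7
scene 2
top 0
```

Emit:
{"method": "move_arm", "body": {
  "series": [
    [[0,-0.5,0,0,0],[0,-1,0,0,0],[0,-1.5,0,0,0],[0,-2,0,0,0],[0,-2.5,0,0,0],[0,-3,0,0,0],[0,-3,0,0,0],[0,-3,0,0,0],[0,-3,0,0,0],[0,-3,0,0,0]]
  ]
}}

```text
time_s: 15.67
eef_pos: [0.5939, 0.0728, 0.0161]
eef_rot: [0.0, 0.05, 0.999, 0.0]
wrist_force: [-2.1, 0.0, 0.3]
opening: -0.002
grasp_force: 0.7
```

Emit:
{"method": "move_arm", "body": {
  "series": [
    [[0,-0.3,0,0,0],[0,-0.6,0,0,0],[0,-0.9,0,0,0],[0,-1.2,0,0,0],[0,-1.5,0,0,0],[0,-1.8,0,0,0],[0,-2,0,0,0],[0,-2,0,0,0],[0,-2,0,0,0],[0,-2,0,0,0]]
  ]
}}

```text
time_s: 16.5
eef_pos: [0.5959, 0.0726, 0.0161]
eef_rot: [-0.0, 0.05, 0.999, -0.0]
wrist_force: [-2.0, -0.7, -0.1]
opening: -0.004
grasp_force: 0.8
```

Emit:
{"method": "move_arm", "body": {
  "series": [
    [[0,-0.3,0,0,0],[0,-0.6,0,0,0],[0,-0.9,0,0,0],[0,-1.2,0,0,0],[0,-1.5,0,0,0],[0,-1.8,0,0,0],[0,-2,0,0,0],[0,-2,0,0,0],[0,-2,0,0,0],[0,-2,0,0,0]]
  ]
}}

```text
time_s: 17.33
eef_pos: [0.5959, 0.0726, 0.0161]
eef_rot: [-0.002, 0.05, 0.999, -0.0]
wrist_force: [-10.0, 0.8, 8.1]
opening: 0.001
grasp_force: 5.2
```

Emit:
{"method": "move_arm", "body": {
  "series": [
    [[0,-0.3,0,0,0],[0,-0.6,0,0,0],[0,-0.9,0,0,0],[0,-1.2,0,0,0],[0,-1.5,0,0,0],[0,-1.5,0,0,0],[0,-1.5,0,0,0],[0,-1.5,0,0,0],[0,-1.5,0,0,0],[0,-1.5,0,0,0]]
  ]
}}

```text
time_s: 18.17
eef_pos: [0.5959, 0.0727, 0.0159]
eef_rot: [-0.004, 0.05, 0.999, -0.0]
wrist_force: [-15.8, 0.0, 11.9]
opening: -0.004
grasp_force: 7.7
```

```bash
python3 cs.py
```

```text
tcp [-76.8  46.1  15.9] -0.003934241314191922 [-15.8   0.   11.9] 18.2
scene 0
top 0
```

Emit:
{"method": "move_arm", "body": {
  "series": [
    [[0,10,0,0,0],[0,35,0,0,0],[0,65,0,0,0],[0,95,0,-20,0],[0,115,0,-55,0],[0,125,0,-95,0],[0.5,125,0,-135,0],[0.7,125,0,-175,0],[0.7,125,0,-215,0],[0.7,125,0,-250,0]]
  ]
}}

```text
time_s: 19.1
eef_pos: [0.4758, 0.0848, 0.2698]
eef_rot: [0.002, 0.05, 0.999, -0.0]
wrist_force: [0.3, 0.6, 0.6]
opening: 0.563
grasp_force: 0.0
```

```bash
python3 cs.py; python3 - <<'E'
from h import *
a=cv2.imread("pics/last_scene.png");cv2.imwrite("pics/v6.png",cv2.resize(a[60:260,180:447],(800,600),interpolation=cv2.INTER_CUBIC))
_,d=camera("scene");Q=w2t(cloud("scene",d));k=(Q[...,2]>225)&(Q[...,2]<262)&(abs(Q[...,1])<40)&(Q[...,0]>0)&(Q[...,0]<70)
print(k.sum(),np.percentile(Q[k],[3,50,97],axis=0).round(1).tolist())
print(delta(t2w(33,1,290),np.pi/2+TW))
E
```

```text
tcp [-197.4   46.1  269.8] 0.5630402356979243 [0.3 0.6 0.6] 19.1
scene 109
 x [-63.9 -42.9]
   -90 25 [22.4 67.4] 39.6
   -60 84 [23.2 67.7] 41.2
top 63
 x [-65.1 -48.8]
   -90 22 [24.8 63.6] 40.1
   -60 41 [24.8 64.6] 40.0
115 [[22.3, -15.2, 226.4], [27.0, -2.5, 248.7], [38.4, 12.9, 254.6]]
([-228.7, -45.1, -17.5], np.float64(-0.0))
```

View pics/v6.png

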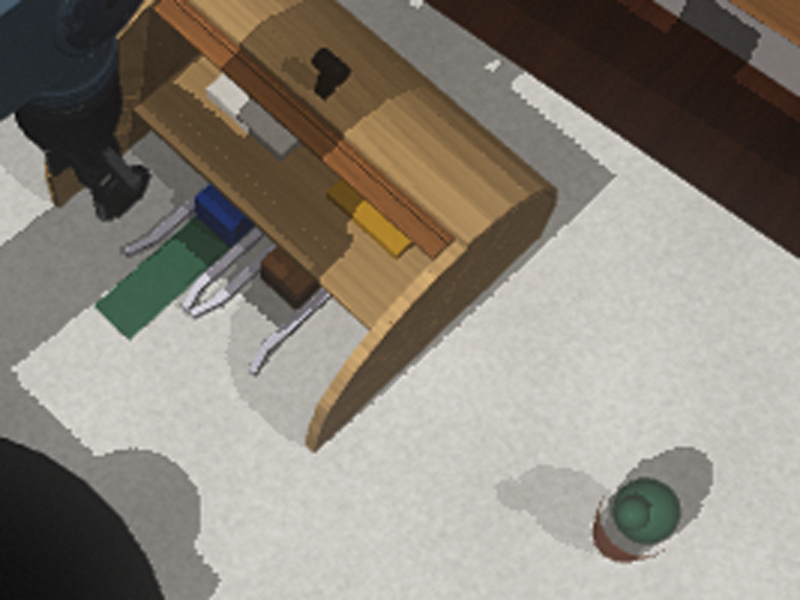

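The case is home, with its near end at x≈-64.5, level with the pencil box: blue at (222,213), brown at (290,277). Next is the knob, at (328,72).

Emit:
{"method": "move_arm", "body": {
  "series": [
    [[0.75,-20,-5,-18,0],[0.75,-55,-12,-18,0],[0.75,-90,-20,-18,0],[0.75,-125,-28,-18,0],[0.75,-160,-36,-18,0],[0.75,-195,-42,-18,0],[0.75,-229,-45,-18,0],[0.75,-229,-45,-18,0],[0.75,-229,-45,-18,0],[0.75,-229,-45,-18,0]]
  ]
}}

```text
time_s: 20.08
eef_pos: [0.6977, 0.0171, 0.2819]
eef_rot: [-0.002, 0.05, 0.999, 0.0]
wrist_force: [-0.1, -0.3, 0.4]
opening: 0.753
grasp_force: 0.0
```

```bash
python3 - <<'E'
from h import *
print(w2t(ctrl.get_obs()["eef_pos"]),delta(t2w(33.5,.6,221.5),np.pi/2+TW))
E
```

```text
[ 30.1064003    1.06546174 281.91639389] ([-3.6, -0.5, 60.4], np.float64(-0.0))
```

Emit:
{"method": "move_arm", "body": {
  "series": [
    [[0.75,-3.5,-0.5,20,0],[0.75,-3.5,-0.5,40,0],[0.75,-3.5,-0.5,55,0],[0.75,-3.5,-0.5,60,0],[0,-3.5,-0.5,60,0],[0,-3.5,-0.5,60,0],[0,-3.5,-0.5,60,0],[0,-3.5,-0.5,60,0],[0,-3.5,-0.5,60,0],[0,-3.5,-0.5,60,0]]
  ]
}}

```text
time_s: 20.92
eef_pos: [0.7027, 0.0161, 0.2264]
eef_rot: [0.002, 0.05, 0.999, -0.0]
wrist_force: [-0.3, 0.6, 5.2]
opening: 0.337
grasp_force: 61.4
```

Emit:
{"method": "move_arm", "body": {
  "series": [
    [[0,16.9,0,-2.3,0],[0,34,0,-3.1,0],[0,51,0,-2.4,0],[0,67.9,0,-0.3,0],[0,84.6,0,3.4,0],[0,100.9,0,8.4,0],[0,116.7,0,14.9,0],[0,131.8,0,22.8,0],[0,146.2,0,31.9,0],[0,159.8,0,42.2,0]]
  ]
}}

```text
time_s: 21.75
eef_pos: [0.5449, 0.0325, 0.1859]
eef_rot: [0.004, 0.05, 0.999, 0.0]
wrist_force: [-2.5, 1.3, 12.6]
opening: 0.335
grasp_force: 67.9
```

```bash
python3 - <<'E'
from h import *
o=ctrl.get_obs();print(w2t(o["eef_pos"]),o["wrist_force"],o["opening"])
E
```

```text
[-123.45443213    0.9694671   185.8693075 ] [-2.46921979  1.28385427 12.64030372] 0.33467174407340705
```

Emit:
{"method": "move_arm", "body": {
  "series": [
    [[0,12.6,0,11.5,0],[0,24.1,0,24.1,0],[0,34.6,0,37.6,0],[0,43.7,0,52,0],[0,51.6,0,67.1,0],[0,58.2,0,82.8,0],[0,63.3,0,99.1,0],[0,67,0,115.7,0],[0,69.3,0,132.7,0],[0,70,0,148,0]]
  ]
}}

```text
time_s: 22.58
eef_pos: [0.4725, 0.04, 0.0337]
eef_rot: [-0.0, 0.05, 0.999, 0.0]
wrist_force: [-3.6, 3.0, 5.5]
opening: 0.335
grasp_force: 76.4
```

Emit:
{"method": "move_arm", "body": {
  "series": [
    [[0,0,0,1,0],[0,0,0,2,0],[0,0,0,3,0],[0,0,0,4,0],[0,0,0,5,0],[0,0,0,5,0],[0,0,0,5,0],[0,0,0,5,0],[0,0,0,5,0],[0,0,0,5,0]]
  ]
}}

```text
time_s: 23.42
eef_pos: [0.4725, 0.04, 0.0295]
eef_rot: [-0.001, 0.05, 0.999, 0.0]
wrist_force: [-4.3, 4.7, 1.0]
opening: 0.341
grasp_force: 76.2
```

```bash
python3 - <<'E'
from h import *
o=ctrl.get_obs();print(w2t(o["eef_pos"]),o["wrist_force"],o["opening"])
E
```

```text
[-196.22545394    1.16878412   29.53067614] [-4.25702481  4.67639046  0.99158008] 0.3405989722852347
```

Emit:
{"method": "move_arm", "body": {
  "series": [
    [[0,0,0,1,0],[0,0,0,2,0],[0,0,0,3,0],[0,0,0,4,0],[0,0,0,5,0],[0,0,0,5,0],[0,0,0,5,0],[0,0,0,5,0],[0,0,0,5,0],[0,0,0,5,0]]
  ]
}}

```text
time_s: 24.25
eef_pos: [0.4725, 0.04, 0.0278]
eef_rot: [-0.001, 0.05, 0.999, 0.0]
wrist_force: [-22.0, 6.9, 42.7]
opening: 0.342
grasp_force: 81.0
```

The cover is against its stop, so I release, back off, and look.

Emit:
{"method": "move_arm", "body": {
  "series": [
    [[0,0,0,-2,0],[0.8,0,0,-3,0],[0.8,0,0,-3,0],[0.8,0,0,-3,0],[0.8,0,0,-3,0],[0.8,15,0,-3,0],[0.8,40,0,-3,0],[0.8,65,0,-20,0],[0.8,75,10,-55,0],[0.8,75,40,-90,0]]
  ]
}}

```text
time_s: 25.08
eef_pos: [0.3984, 0.0827, 0.1099]
eef_rot: [-0.003, 0.052, 0.999, -0.0]
wrist_force: [2.8, -0.5, 0.3]
opening: 0.797
grasp_force: 0.0
```

Emit:
{"method": "move_arm", "body": {
  "series": [
    [[0.8,0,30,-25,0],[0.8,0,60,-50,0],[0.8,0,90,-75,0],[0.8,0,120,-100,0],[0.8,0,150,-110,0],[0.8,0,180,-110,0],[0.8,0,210,-110,0],[0.8,0,240,-110,0],[0.8,0,240,-110,0],[0.8,0,240,-110,0]]
  ]
}}

```text
time_s: 25.92
eef_pos: [0.4261, 0.3235, 0.2201]
eef_rot: [-0.0, 0.049, 0.999, -0.0]
wrist_force: [0.2, -0.0, -0.2]
opening: 0.801
grasp_force: 0.0
```

```bash
python3 - <<'E'
from h import *
for n in("scene","top"):
    b,d=camera(n);Q=w2t(cloud(n,d))
    k=(Q[...,2]>25)&(Q[...,2]<100)&(abs(Q[...,1])<25)&(Q[...,0]<-178)&(Q[...,0]>-215)
    print(n,k.sum(),np.percentile(Q[k],[2,50,98],axis=0).round(1).tolist())
    cv2.imwrite(f"pics/end_{n}.png",cv2.resize(b,(800,600)))
o=ctrl.get_obs();print(o["eef_pos"],o["wrist_force"],o["time_s"])
E
```

```text
scene 90 [[-202.6, -15.3, 49.5], [-193.3, -1.5, 57.1], [-178.8, 13.6, 62.8]]
top 65 [[-204.7, -12.7, 49.0], [-195.3, 2.1, 57.5], [-178.7, 16.4, 64.3]]
[0.42618077 0.32199052 0.22008864] [0.32988335 0.14403122 0.12731755] 26.0167
```

View pics/end_scene.png

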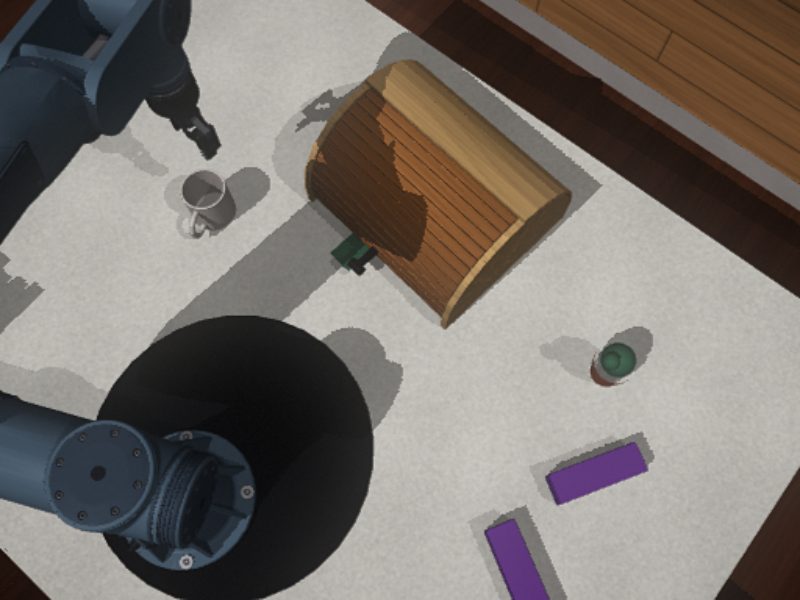

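The cover is shut, with the knob at (358,260). The mug (207,200) and cactus (613,362) have not moved, and the arm is clear.

```bash
python3 -c "
from bench import order
print(order.hand_in())"
```

```text
the job is handed in; nothing more can be done
None
```

I rolled the cover open, slid the blue case under the shelf until it stopped against the back stop, rolled the cover shut onto its end stop, and handed the job in at about 26 s. The mug and cactus did not move, and the pencil box was still in its bay when last seen before the cover closed.

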